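# Swap out the empty pin tin at the latch fixture

### The arm

A 7-joint arm with a two-finger parallel gripper is mounted at the origin on the work surface. World frame = base frame: x ahead of the robot, y to its left, z up, the work surface at z = 0. Lengths are in mm, angles in degrees, forces in N, time in s.
With the tool pointing down it reaches from about 400 to 850 mm from the base axis. Payload 10.4 kg.
Tool frame: the origin (TCP) lies between the finger pads; the fingertips stand 22 mm ahead of it and the grasp point (between the pads) lies 3 mm ahead of it; z points along the fingers, y is the line along which they close (so a half turn about z gives the same grasp; the last joint's range is limited). The gripper opens to 85 mm and grips with 20 to 120 N. Pads are 22 mm wide; open, the fingers measure 114 mm over their backs; the gripper's body (76 mm by 85 mm) begins 54 mm behind the grasp point. The pads swing forward as they close: fully open they stand 13 mm farther back than shut.
Start: joints at [-78.415, 19.034, -3.707, 83.658, 1.238, 77.344, -5.071], TCP at [139.304, 609.297, 253.338] pointing down, gripper open.
Joint ranges: [-148.97, 148.97], [-28.65, 121.19], [-84.17, 76.75], [9.2, 138.47], [-72.65, 252.65], [3.7, 117.97], [-149.18, 149.18]. Speed limits (degrees/s): [127.2, 127.2, 159.86, 159.86, 180, 180, 180].

### API

Orientations are given as [roll, pitch, yaw] about the fixed x, y, z axes, in that order (R = Rz(yaw) Ry(pitch) Rx(roll)).
In Python, from bench import state, vision, robot, nets gives the robot as it stands.
- The arm moves only by the tool jog_arm, never from a script. Its argument "series" is a list of rows, each an object of numbers: "dx", "dy", "dz": the shift along the tool's x, y, z in mm; "ax", "ay", "az": the turn, a rotation vector about the tool's x, y, z in units of 5 degrees (1.0 is 5 degrees); "gripper": the finger opening in mm, from 0 to 85.4. A call has 1 to 5 rows; each row is the pose to reach, as a shift and turn from the pose commanded when the call began, along the tool's axes at that moment; what a row does not reach only later rows make up. A row lasts 1/12 s, in which the tool goes at most 41.7 mm and 7.16 degrees, less where a joint would pass 70% of its speed; a pose out of reach is approached as far as the arm can. A call with a gripper value outside its range is refused whole. The fingers move at their own pace and stop on an object; "force" is the grip in N (left out, the last holds). Time passes only in rows, so rows that repeat a pose let the fingers close. It gives the time, the measured TCP pose, the force, the opening and the grip force at its end, in the units of the state.
- state(): the state, without advancing time (a new reading comes with each control period).
- vision.get_image(name): name is "scene" or "top" or "wrist"; returns (picture, depth): 420x560x3 uint8, red, green, blue; 420x560 float32, mm along the optical axis (not along the pixel's ray), 0 where there is no reading.
- vision.camera_params(name): a dict with "K" (3x3 intrinsics, pixels), "world_from_camera" (4x4, takes a point from camera to world coordinates). Camera axes: x right, y down, z forward; pixel columns grow to the right and rows downward; lengths in mm; the calibration is good to about 2 mm. A picture is of the moment at which its call begins: read the wrist's pose just before it. camera_params takes no time and is no camera call; for the wrist camera it gives the pose at the moment of the call.
- robot.hand_in(): hands the job in; it is judged then, once.
Trained networks look in the newest picture that a camera, given by its name, has taken for a name from the list of things; names that differ only in an ending like _2 or _b are one class to them, and where a whole thing is asked for, a point or a joint stands for the part that bears it (a point fixed in the world has none). Each returns a list of dicts, best first, with "conf" (0 to 1); they miss things now and then, are a little off and sometimes report something else, mostly with a low value. They report only what shows in the picture. A call takes as long as a camera call. They do not tell look-alikes from the thing itself.
- nets.trace(query, camera): "mask" (420x560 bool, what is visible of it) and "position" ([column, row] in pixels, amid what is visible of it).
- nets.landmark_of(query, camera): "position" ([column, row] in pixels: a listed point, or the origin of a listed thing).
The state is a dict: "time": time; "joint_pos": joint angles; "qvel": joint speeds; "joint_efforts": joint torques, N m; "position": TCP position; "tcp_rot": TCP orientation; "contact_force": force on the tool from outside, world axes, zero at the start; "torque": the same for the moment, N m; "width": finger opening in mm; "finger_force": force on a finger pad.
Only numpy, scipy, OpenCV 4.12 (cv2) and the standard library are available. Lean on these libraries where they do the work, as an engineer would, in place of code of your own. Each camera call takes 0.05 s, during which the arm holds its last target. There are 200 camera calls.

### The job

The three red tins on the cork shelf look alike, but one has run empty of pivot pins: find out which by lifting them, and stand that one upright in the grey empties tray. Then take the full spare tin from the bench and stand it upright inside the white ring that the empty one left. Keep every tin upright and set it down rather than dropping it, finish with the two tins that are still full standing inside their own rings, and leave the latch parts undisturbed.

Things in the scene. Friction and masses are not known exactly. Their poses are not given: they have to be found in the camera images.
- tin_left: dull red screw-top tin, round, 64 mm diameter, 120 mm tall: shoulder at 84 to 88 mm, then the darker tight cap, 44 mm diameter, up to 120 mm, a good grip from above. Origin: centre of underside, z up. Starts in the left ring (left = the robot's left, +y). Full (0.5 to 0.85 kg) or empty (0.1 to 0.2 kg), not visible: of the three shelf tins exactly one, any of them, is empty.
- tin_middle: dull red screw-top tin, round, 64 mm diameter, 120 mm tall: shoulder at 84 to 88 mm, then the darker tight cap, 44 mm diameter, up to 120 mm, a good grip from above. Origin: centre of underside, z up. Starts in the middle ring (left = the robot's left, +y). Full (0.5 to 0.85 kg) or empty (0.1 to 0.2 kg), not visible: of the three shelf tins exactly one, any of them, is empty.
- tin_right: dull red screw-top tin, round, 64 mm diameter, 120 mm tall: shoulder at 84 to 88 mm, then the darker tight cap, 44 mm diameter, up to 120 mm, a good grip from above. Origin: centre of underside, z up. Starts in the right ring (left = the robot's left, +y). Full (0.5 to 0.85 kg) or empty (0.1 to 0.2 kg), not visible: of the three shelf tins exactly one, any of them, is empty.
- tin_spare: dull red screw-top tin, round, 64 mm diameter, 120 mm tall: shoulder at 84 to 88 mm, then the darker tight cap, 44 mm diameter, up to 120 mm, a good grip from above. Origin: centre of underside, z up. The spare, the same to look at: full, 0.5 to 0.85 kg. It starts on the bare bench, to the left or right of the shelf, the tray being on the other side.
- shelf: low cork-lined aluminium shelf, 240 mm deep (its x) by 400 mm wide (its y, to the robot's left), fixed to the bench. Origin: centre of its footprint on the bench; the cork surface is 52 mm up, with an edge lip rising 6 mm above the cork. The tins stand in the row nearer the robot, in three rings; latch parts lie in the far half, under 40 mm high.
- ring_left (a point): centre of the left ring on the cork surface, z up: a flat painted white ring, 90 mm inside and 98 mm outside diameter; rings are 125 mm apart along the shelf.
- ring_middle (a point): centre of the middle ring on the cork surface, z up: a flat painted white ring, 90 mm inside and 98 mm outside diameter; rings are 125 mm apart along the shelf.
- ring_right (a point): centre of the right ring on the cork surface, z up: a flat painted white ring, 90 mm inside and 98 mm outside diameter; rings are 125 mm apart along the shelf.
- tray: the empties tray: grey open sheet-metal tray, 200 mm (its x) by 130 mm (its y), walls 45 mm high and 3 mm thick, fixed to the bench, to the left or right of the shelf; empty at the start. Origin: centre of its underside.
- tray_floor (a point): centre of the tray's inner floor, 3 mm above the bench; axes as the tray.
- pawl: bronze latch pawl, a hooked flat casting about 100 mm long, 22 mm high, lying in the far half of the shelf. Leave alone.
- bezel_a: chromed door-handle bezel, a rectangular frame 120 by 46 by 14 mm, lying in the far half of the shelf. Leave alone.
- lever: grey cast release lever, 130 mm long, 24 mm high at its boss, lying in the far half of the shelf. Leave alone.
- bezel_b: second chromed bezel, 120 by 46 by 14 mm, lying in the far half of the shelf. Leave alone.
- pivot_block: white nylon pivot block 70 by 45 by 38 mm in the far half of the shelf. Leave alone.
Mind the look-alikes: they are no part of the job. Leave any blue or pink look-alike of the tin_left alone.

How it is judged (in metres and radians):
On the way:
1. the empty tin has been stood upright in the empties tray and let go (((x of tin_left in the frame of tray_floor between -0.08 and 0.08 m and y of tin_left in the frame of tray_floor between -0.045 and 0.045 m and z of tin_left in the frame of tray_floor between -0.006 and 0.008 m and angle between tin_left's own z axis and vertical below 0.1 rad and contact force between tin_left and tray between 0.5 and 3.5 N and contact force between the fingers and tin_left below 0.1 N) or (x of tin_middle in the frame of tray_floor between -0.08 and 0.08 m and y of tin_middle in the frame of tray_floor between -0.045 and 0.045 m and z of tin_middle in the frame of tray_floor between -0.006 and 0.008 m and angle between tin_middle's own z axis and vertical below 0.1 rad and contact force between tin_middle and tray between 0.5 and 3.5 N and contact force between the fingers and tin_middle below 0.1 N) or (x of tin_right in the frame of tray_floor between -0.08 and 0.08 m and y of tin_right in the frame of tray_floor between -0.045 and 0.045 m and z of tin_right in the frame of tray_floor between -0.006 and 0.008 m and angle between tin_right's own z axis and vertical below 0.1 rad and contact force between tin_right and tray between 0.5 and 3.5 N and contact force between the fingers and tin_right below 0.1 N))), for 0.2 s.
At the end, for the whole second after the job is handed in: the empty tin (bearing under 3.5 N) stands upright (0.1 rad) on the tray floor; the spare within 20 mm of the centre of the ring it left, the two full tins within 20 mm of their own ring centres, all upright on the cork, let go and at rest (((x of tin_left in the frame of tray_floor between -0.08 and 0.08 m and y of tin_left in the frame of tray_floor between -0.045 and 0.045 m and z of tin_left in the frame of tray_floor between -0.006 and 0.008 m and angle between each of tin_left, tin_middle, tin_right, tin_spare's own z axis and vertical below 0.1 rad and contact force between tin_left and tray between 0.5 and 3.5 N and contact force between the fingers and tin_left below 0.1 N and horizontal distance between tin_middle and ring_middle below 0.02 m and z of tin_middle in the frame of ring_middle between -0.006 and 0.008 m and horizontal distance between tin_right and ring_right below 0.02 m and z of tin_right in the frame of ring_right between -0.006 and 0.008 m and horizontal distance between tin_spare and ring_left below 0.02 m and z of tin_spare in the frame of ring_left between -0.006 and 0.008 m) or (horizontal distance between tin_left and ring_left below 0.02 m and z of tin_left in the frame of ring_left between -0.006 and 0.008 m and angle between each of tin_left, tin_middle, tin_right, tin_spare's own z axis and vertical below 0.1 rad and x of tin_middle in the frame of tray_floor between -0.08 and 0.08 m and y of tin_middle in the frame of tray_floor between -0.045 and 0.045 m and z of tin_middle in the frame of tray_floor between -0.006 and 0.008 m and contact force between tin_middle and tray between 0.5 and 3.5 N and contact force between the fingers and tin_middle below 0.1 N and horizontal distance between tin_right and ring_right below 0.02 m and z of tin_right in the frame of ring_right between -0.006 and 0.008 m and horizontal distance between tin_spare and ring_middle below 0.02 m and z of tin_spare in the frame of ring_middle between -0.006 and 0.008 m) or (horizontal distance between tin_left and ring_left below 0.02 m and z of tin_left in the frame of ring_left between -0.006 and 0.008 m and angle between each of tin_left, tin_middle, tin_right, tin_spare's own z axis and vertical below 0.1 rad and horizontal distance between tin_middle and ring_middle below 0.02 m and z of tin_middle in the frame of ring_middle between -0.006 and 0.008 m and x of tin_right in the frame of tray_floor between -0.08 and 0.08 m and y of tin_right in the frame of tray_floor between -0.045 and 0.045 m and z of tin_right in the frame of tray_floor between -0.006 and 0.008 m and contact force between tin_right and tray between 0.5 and 3.5 N and contact force between the fingers and tin_right below 0.1 N and horizontal distance between tin_spare and ring_right below 0.02 m and z of tin_spare in the frame of ring_right between -0.006 and 0.008 m)) and linear speed of each of tin_left, tin_middle, tin_right, tin_spare below 0.02 m/s); the robot touches nothing.
It fails at once if a tin was dropped or thrown (moving faster than 0.5 m/s out of the fingers) ((linear speed of tin_left above 0.5 m/s and contact force between the fingers and tin_left below 0.05 N) or (linear speed of tin_middle above 0.5 m/s and contact force between the fingers and tin_middle below 0.05 N) or (linear speed of tin_right above 0.5 m/s and contact force between the fingers and tin_right below 0.05 N) or (linear speed of tin_spare above 0.5 m/s and contact force between the fingers and tin_spare below 0.05 N)).
It fails at once if a tin was tipped over (more than 0.7 rad) (angle between any of tin_left, tin_middle, tin_right, tin_spare's own z axis and vertical above 0.7 rad).
It fails at once if a latch part was moved by more than 20 mm (distance of any of pawl, bezel_a, bezel_b, lever, pivot_block from where it was at the start of the episode above 0.02 m).
It also fails if it takes over 72 s, if anything falls off the work surface, if the arm or the gripper's body presses on something with over 40 N, if the wrist force passes 120 N, or if a joint passes its speed limit or range.

## Working session

There is one attempt and no reset: what is moved stays moved. The work goes in short steps, Python scripts to look and compute and a tool call to move; the robot and the scene stay as the last step left them, time stands still between calls to the robot, and variables do not carry over. Pictures are saved under pics/ and viewed, at most 10 in all, crops included, and the job is handed in when it is done.

Besides the shell and the picture viewer there is one more tool, called after "Request:" by a JSON object that holds its "op" and its "data". jog_arm: Moves the arm, as the interface text tells. Its arguments: {"type":"object","properties":{"series":{"type":"array"},"force":{"type":"number"}},"required":["series"]}

```bash
mkdir -p pics
cat > h.py <<'E'
import numpy as np, cv2
from bench import state, vision, robot, nets
def px2w(cam,u,v,z,P=None):
    P=P or vision.camera_params(cam);K=np.array(P["K"]);T=np.array(P["world_from_camera"])
    d=T[:3,:3]@np.linalg.solve(K,[u,v,1.]);o=T[:3,3]
    return o+d*(z-o[2])/d[2]
def cloud(cam,depth):
    P=vision.camera_params(cam);K=np.array(P["K"]);T=np.array(P["world_from_camera"])
    v,u=np.mgrid[:420,:560];r=np.stack([(u-K[0,2])/K[0,0],(v-K[1,2])/K[1,1],np.ones(u.shape)],-1)*depth[...,None]
    return r@T[:3,:3].T+T[:3,3]
E
python3 - <<'E'
from h import *
np.set_printoptions(precision=1,suppress=True)
im,d=vision.get_image("top");cv2.imwrite("pics/top.png",im[...,::-1]);np.savez("top.npz",im=im,d=d,c=cloud("top",d))
c=cloud("top",d)
for q in ["tin_left","tray","shelf"]:
    for r in nets.trace(q,"top"):
        m=r["mask"];p=c[m];print(q,round(r["conf"],2),np.round(r["position"]),im[m].mean(0),np.median(p,0),p[:,2].max())
for q in ["ring_left","ring_middle","ring_right","tray_floor"]:
    for r in nets.landmark_of(q,"top"):
        u,v=r["position"];print(q,round(r["conf"],2),u,v,px2w("top",u,v,3 if 'tray' in q else 52))
s=state();print(s)
E
```

```text
tin_left 0.98 [245. 274.] [145.3  79.8  96.6] [411.   77.6 114.5] 927.0515425114515
tin_left 0.96 [211. 296.] [19.5 46.4 98.6] [364.5 159.6  88.1] 927.0515425114515
tin_left 0.93 [313. 276.] [151.5  83.6 101. ] [407.7 -65.  115.9] 927.0515425114515
tin_left 0.77 [233. 216.] [61.  27.3 22. ] [531.3  99.8 141. ] 927.0515425114515
tray 0.91 [141. 243.] [67.5 72.1 74.6] [485.1 350.8   3.5] 927.0515425114515
tray 0.74 [354. 212.] [58.9 25.  20.4] [ 529.7 -136.1  152.9] 927.0515425114515
shelf 0.82 [282. 196.] [116.3  91.2  66.5] [582.   -0.2  51.6] 927.0515425114515
ring_left 0.68 239.7 215.2 [541.7 101.4  52. ]
ring_middle 0.69 291.5 216.1 [535.9 -17.5  52. ]
ring_right 0.82 349.8 215.9 [ 532.2 -150.1   52. ]
ring_right 0.42 442.0 242.9 [ 465.1 -352.9   52. ]
tray_floor 0.86 143.4 241.2 [490.  344.7   3. ]
tray_floor 0.45 293.8 217.6 [536.3 -22.8   3. ]
tray_floor 0.19 236.4 217.4 [541.1 116.4   3. ]
{'time': 0.4, 'joint_pos': array([-78.4,  19. ,  -3.7,  83.7,   1.2,  77.3,  -5.1]), 'qvel': array([-0. , -0.1, -0.1, -0. ,  0.1,  0. , -0. ]), 'joint_efforts': array([ -0. , -62.5,   0. , -39.1,   0. ,   0. ,   0. ]), 'position': array([139.3, 609.2, 253.2]), 'tcp_rot': array([-180. ,   -0. ,  167.1]), 'contact_force': array([ 0.2, -0.6, -0.8]), 'torque': array([ 0., -0., -0.]), 'finger_force': 0.0, 'width': 85.26727866450533}
```

View pics/top.png

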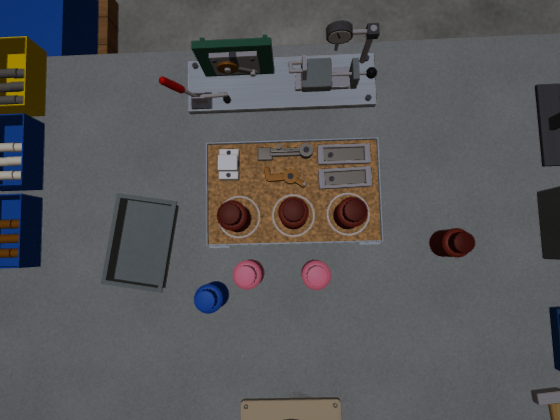

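The top view shows dark red shelf tins at about (233,214), (293,211) and (351,211), with a dark red tin on the bare bench at (455,243), which is the spare. The grey tray is at (141,243). The look-alikes are pink tins at (248,274) and (316,274) and a blue one at (210,297), all to be left alone. Next I'll measure cap tops, rings and tray precisely.

Run:
```python
from h import *
np.set_printoptions(precision=1,suppress=True)
f=np.load("top.npz");im,d,c=f["im"].astype(int),f["d"],f["c"]
hsv=cv2.cvtColor(f["im"],cv2.COLOR_RGB2HSV).astype(int)
P=vision.camera_params("top");print(np.array(P["K"])[0],np.array(P["world_from_camera"])[:3,3])
ok=d>0
for n,(u,v,zt) in dict(L=(231,208,172),M=(293,205,172),R=(352,206,172),S=(461,240,120)).items():
    vv,uu=np.mgrid[:420,:560]
    m=ok&(np.hypot(uu-u,vv-v)<25)&(abs(c[...,2]-zt)<8)
    p=c[m];cc,r=cv2.minEnclosingCircle(p[:,:2].astype(np.float32));print(n,m.sum(),p.mean(0),np.median(p[:,2]),cc,r)
# rings
from scipy.optimize import least_squares
white=ok&(hsv[...,1]<70)&(im.min(-1)>90)&(abs(c[...,2]-52)<8)&(c[...,0]<590)&(c[...,0]>475)
v,u=np.nonzero(white)
p=np.array([px2w("top",a,b,52,P)[:2] for a,b in zip(u,v)])
g=np.array([[541,101],[536,-23],[532,-150]])
for k in g:
    q=p[(abs(np.hypot(*(p-k).T)-47)<14)]
    s=least_squares(lambda x:np.hypot(*(q-x[:2]).T)-47,k,loss="soft_l1",f_scale=2)
    print("ring",s.x,len(q),np.abs(s.fun).mean())
m=nets.trace("tray","top")[0]["mask"]
m=m.astype(np.uint8)
cnt=max(cv2.findContours(m,0,2)[0],key=cv2.contourArea)[:,0]
w=np.array([px2w("top",a,b,45,P)[:2] for a,b in cnt]).astype(np.float32);print("tray",cv2.minAreaRect(w))
big=cv2.resize(f["im"][180:270,200:490],None,fx=2.7,fy=2.7,interpolation=cv2.INTER_CUBIC)
for k in g: pass
cv2.imwrite("pics/crop.png",np.clip(big[...,::-1].astype(int)*1.6,0,255))
```

```text
[383.7   0.  280.3] [460.4 -20.4 927.1]
L 382 [535.  106.2 170.9] 170.9724015667199 (535.0077514648438, 106.54830932617188) 22.403480529785156
M 386 [538.  -21.7 171. ] 170.99910386565125 (538.5671997070312, -21.192974090576172) 22.54498291015625
R 396 [ 534.4 -142.9  170.9] 170.9495706008663 (534.67529296875, -143.2725372314453) 22.44051170349121
S 369 [ 465.5 -371.9  118.9] 118.98064266616848 (465.7735595703125, -373.1590270996094) 22.763715744018555
ring [539.1 104.5] 203 1.164095730318359
ring [538.1 -20.7] 267 1.8264373530501512
ring [ 537.4 -145.8] 268 2.0951210194146457
tray ((486.64410400390625, 334.66961669921875), (156.18150329589844, 216.17727661132812), 79.97036743164062)[ WARN:0@0.805] global loadsave.cpp:1063 imwrite_ Unsupported depth image for selected encoder is fallbacked to CV_8U.
```

View pics/crop.png

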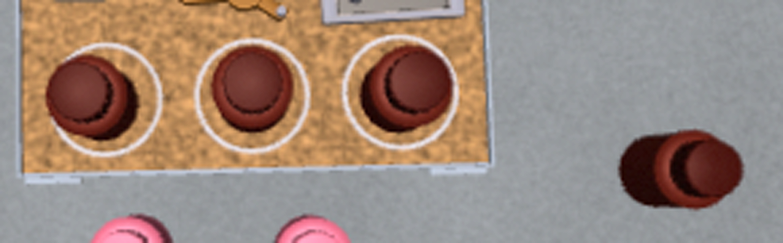

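All four candidates are the dull dark red ones, at crop pixels (80,88), (252,85), (420,80) and (713,168). The pink ones at the bottom, (130,235) and (313,235), are excluded. I start moving toward the left tin, turning the yaw to 90 so the fingers close along x.

Request:
{"op": "jog_arm", "data": {"series": [{"dx": -31,"dy": -25,"az": 1.4},{"dx": -63,"dy": -50,"az": 2.8},{"dx": -94,"dy": -76,"az": 4.2},{"dx": -126,"dy": -101,"az": 5.6},{"dx": -157,"dy": -126,"az": 7.0}]}}

```text
validation failed for argument at $.se...
```

```bash
cat > go.py <<'E'
# usage: go.py x y z yaw : shift from the measured pose along the tool axes
import sys
from h import *
from scipy.spatial.transform import Rotation as R
s=state();t=np.array(list(map(float,sys.argv[1:5])))
r=R.from_euler("xyz",s["tcp_rot"],degrees=True)
print("t",s["time"],np.round(s["position"],1),np.round(s["tcp_rot"],1))
print("shift",np.round(r.inv().apply(t[:3]-s["position"]),1),"turn",np.round((r.inv()*R.from_euler("xyz",[180,0,t[3]],degrees=True)).as_rotvec(degrees=True)/5,2))
E
python3 go.py 535 106 230 90
python3 - <<'E'
from h import *
f=np.load("top.npz");d,c=f["d"],f["c"]
P=vision.camera_params("top")
reg=(c[...,1]>230)&(c[...,1]<460)&(c[...,0]>350)&(c[...,0]<610)&(d>0)
m=reg&(abs(c[...,2]-44)<6)
print(m.sum(),cv2.minAreaRect(c[m][:,:2].astype(np.float32)))
for uv in [(118,195),(177,201),(163,291),(103,285)]: print(px2w("top",*uv,45,P))
E
```

```text
t 0.45 [139.3 609.3 253.3] [-180.    -0.   167.1]
shift [-497.9 -402.4   23.3] turn [-0.    0.   15.42]
1410 ((488.0445251464844, 339.9429016113281), (146.2003936767578, 214.32794189453125), 80.47417449951172)
[599.07054321 389.27673183  45.        ]
[580.26231638 248.99680288  45.        ]
[373.44726427 282.02858227  45.        ]
[390.5152578  422.01705744  45.        ]
```

Request:
{"op": "jog_arm", "data": {"series": [{"dx": -31,"dy": -25,"dz": 0,"ax": 0,"ay": 0,"az": 1.4,"gripper": 85},{"dx": -63,"dy": -50,"dz": 0,"ax": 0,"ay": 0,"az": 2.8,"gripper": 85},{"dx": -94,"dy": -76,"dz": 0,"ax": 0,"ay": 0,"az": 4.2,"gripper": 85},{"dx": -126,"dy": -101,"dz": 0,"ax": 0,"ay": 0,"az": 5.6,"gripper": 85},{"dx": -157,"dy": -126,"dz": 0,"ax": 0,"ay": 0,"az": 7,"gripper": 85}], "force": 60}}

```text
time: 0.87
position: [265.3, 449.7, 253.4]
tcp_rot: [180.0, -0.0, 131.8]
contact_force: [1.3, 0.7, 0.0]
width: 85.2
finger_force: 0.0
```

Request:
{"op": "jog_arm", "data": {"series": [{"dx": -40,"dy": -3,"dz": 0,"ax": 0,"ay": 0,"az": 1.4,"gripper": 85},{"dx": -81,"dy": -6,"dz": 0,"ax": 0,"ay": 0,"az": 2.8,"gripper": 85},{"dx": -121,"dy": -8,"dz": 0,"ax": 0,"ay": 0,"az": 4.2,"gripper": 85},{"dx": -162,"dy": -11,"dz": 0,"ax": 0,"ay": 0,"az": 5.6,"gripper": 85},{"dx": -202,"dy": -14,"dz": 0,"ax": 0,"ay": 0,"az": 7,"gripper": 85}], "force": 60}}

```text
time: 1.28
position: [390.3, 290.4, 253.7]
tcp_rot: [180.0, -0.0, 96.8]
contact_force: [0.2, 0.5, -0.2]
width: 85.3
finger_force: 0.0
```

```bash
python3 go.py 535 106.3 215 90
```

```text
t 1.2833 [390.3 290.4 253.7] [180.   -0.   96.8]
shift [-199.9  121.9   38.6] turn [ 0.01 -0.01  1.35]
```

Total is 237 mm, so this call covers 200 mm, then the remainder is corrected.

Request:
{"op": "jog_arm", "data": {"series": [{"dx": -34,"dy": 21,"dz": 4,"ax": 0,"ay": 0,"az": 0.3,"gripper": 85},{"dx": -68,"dy": 41,"dz": 8,"ax": 0,"ay": 0,"az": 0.6,"gripper": 85},{"dx": -102,"dy": 62,"dz": 12,"ax": 0,"ay": 0,"az": 0.9,"gripper": 85},{"dx": -136,"dy": 83,"dz": 16,"ax": 0,"ay": 0,"az": 1.2,"gripper": 85},{"dx": -167,"dy": 102,"dz": 20,"ax": 0,"ay": 0,"az": 1.35,"gripper": 85}], "force": 60}}

```text
time: 1.7
position: [512.5, 136.9, 233.5]
tcp_rot: [179.9, -0.0, 90.2]
contact_force: [0.9, 1.6, -0.1]
width: 85.1
finger_force: 0.0
```

```bash
python3 go.py 535 106.3 168 90
```

```text
t 1.7 [512.5 136.9 233.5] [179.9  -0.   90.2]
shift [-30.7  22.3  65.5] turn [ 0.01 -0.    0.05]
```

Request:
{"op": "jog_arm", "data": {"series": [{"dx": -20,"dy": 15,"dz": 5,"ax": 0,"ay": 0,"az": 0,"gripper": 85},{"dx": -31,"dy": 22,"dz": 15,"ax": 0,"ay": 0,"az": 0.05,"gripper": 85},{"dx": -31,"dy": 22,"dz": 35,"ax": 0,"ay": 0,"az": 0.05,"gripper": 85},{"dx": -31,"dy": 22,"dz": 55,"ax": 0,"ay": 0,"az": 0.05,"gripper": 85},{"dx": -31,"dy": 22,"dz": 65,"ax": 0,"ay": 0,"az": 0.05,"gripper": 85}], "force": 60}}

```text
time: 2.12
position: [532.7, 107.8, 166.2]
tcp_rot: [-179.9, 0.0, 90.1]
contact_force: [-0.5, -0.3, -0.7]
width: 85.0
finger_force: 0.0
```

Request:
{"op": "jog_arm", "data": {"series": [{"dx": 0,"dy": 0,"dz": 0,"ax": 0,"ay": 0,"az": 0,"gripper": 44},{"dx": 0,"dy": 0,"dz": 0,"ax": 0,"ay": 0,"az": 0,"gripper": 35},{"dx": 0,"dy": 0,"dz": 0,"ax": 0,"ay": 0,"az": 0,"gripper": 30},{"dx": 0,"dy": 0,"dz": 0,"ax": 0,"ay": 0,"az": 0,"gripper": 30},{"dx": 0,"dy": 0,"dz": 0,"ax": 0,"ay": 0,"az": 0,"gripper": 30}], "force": 60}}

```text
time: 2.53
position: [534.1, 108.7, 169.9]
tcp_rot: [179.9, -0.1, 90.1]
contact_force: [-2.5, 0.8, 4.4]
width: 42.6
finger_force: 60.8
```

Request:
{"op": "jog_arm", "data": {"series": [{"dx": 0,"dy": 0,"dz": -5,"ax": 0,"ay": 0,"az": 0,"gripper": 30},{"dx": 0,"dy": 0,"dz": -12,"ax": 0,"ay": 0,"az": 0,"gripper": 30},{"dx": 0,"dy": 0,"dz": -18,"ax": 0,"ay": 0,"az": 0,"gripper": 30},{"dx": 0,"dy": 0,"dz": -20,"ax": 0,"ay": 0,"az": 0,"gripper": 30},{"dx": 0,"dy": 0,"dz": -20,"ax": 0,"ay": 0,"az": 0,"gripper": 30}], "force": 60}}

```text
time: 2.95
position: [533.8, 108.5, 189.1]
tcp_rot: [179.9, -0.0, 90.1]
contact_force: [0.0, 0.7, -5.9]
width: 42.0
finger_force: 61.8
```

Request:
{"op": "jog_arm", "data": {"series": [{"dx": 0,"dy": 0,"dz": 0,"ax": 0,"ay": 0,"az": 0,"gripper": 30},{"dx": 0,"dy": 0,"dz": 0,"ax": 0,"ay": 0,"az": 0,"gripper": 30},{"dx": 0,"dy": 0,"dz": 0,"ax": 0,"ay": 0,"az": 0,"gripper": 30}], "force": 60}}

```text
time: 3.2
position: [533.3, 108.3, 187.9]
tcp_rot: [-180.0, 0.0, 90.1]
contact_force: [-0.3, 0.4, -5.3]
width: 42.1
finger_force: 61.8
```

Left reads 5.3 N, so it is full. I set it back, a little nearer its ring's centre.

Request:
{"op": "jog_arm", "data": {"series": [{"dx": -1,"dy": 2,"dz": 5,"ax": 0,"ay": 0,"az": 0,"gripper": 30},{"dx": -2,"dy": 4,"dz": 11,"ax": 0,"ay": 0,"az": 0,"gripper": 30},{"dx": -2,"dy": 4,"dz": 15,"ax": 0,"ay": 0,"az": 0,"gripper": 30},{"dx": -2,"dy": 4,"dz": 18,"ax": 0,"ay": 0,"az": 0,"gripper": 30},{"dx": -2,"dy": 4,"dz": 19,"ax": 0,"ay": 0,"az": 0,"gripper": 30}], "force": 60}}

```text
time: 3.62
position: [537.5, 106.1, 170.0]
tcp_rot: [-180.0, -0.0, 90.1]
contact_force: [-8.3, -2.0, 16.8]
width: 42.3
finger_force: 63.9
```

Request:
{"op": "jog_arm", "data": {"series": [{"dx": 0,"dy": 0,"dz": 0,"ax": 0,"ay": 0,"az": 0,"gripper": 30},{"dx": 0,"dy": 0,"dz": 0,"ax": 0,"ay": 0,"az": 0,"gripper": 30}], "force": 60}}

```text
time: 3.78
position: [537.4, 106.1, 170.1]
tcp_rot: [-180.0, -0.0, 90.1]
contact_force: [-5.5, -1.5, 7.1]
width: 42.3
finger_force: 63.4
```

Standing. Release, rise, and move to the middle tin (−128 mm in y).

Request:
{"op": "jog_arm", "data": {"series": [{"dx": 0,"dy": 0,"dz": 0,"ax": 0,"ay": 0,"az": 0,"gripper": 60},{"dx": 0,"dy": 0,"dz": 0,"ax": 0,"ay": 0,"az": 0,"gripper": 85},{"dx": 0,"dy": 0,"dz": 0,"ax": 0,"ay": 0,"az": 0,"gripper": 85},{"dx": 0,"dy": 0,"dz": -15,"ax": 0,"ay": 0,"az": 0,"gripper": 85},{"dx": 0,"dy": 0,"dz": -45,"ax": 0,"ay": 0,"az": 0,"gripper": 85}], "force": 60}}

```text
time: 4.2
position: [535.9, 106.1, 211.9]
tcp_rot: [-179.7, 0.1, 90.1]
contact_force: [1.1, 0.5, -0.5]
width: 85.3
finger_force: 0.0
```

Request:
{"op": "jog_arm", "data": {"series": [{"dx": -30,"dy": 0,"dz": 0,"ax": 0,"ay": 0,"az": 0,"gripper": 85},{"dx": -62,"dy": 0,"dz": 0,"ax": 0,"ay": 0,"az": 0,"gripper": 85},{"dx": -95,"dy": 0,"dz": 0,"ax": 0,"ay": 0,"az": 0,"gripper": 85},{"dx": -122,"dy": 0,"dz": 0,"ax": 0,"ay": 0,"az": 0,"gripper": 85},{"dx": -128,"dy": 0,"dz": 0,"ax": 0,"ay": 0,"az": 0,"gripper": 85}], "force": 60}}

```text
time: 4.62
position: [537.6, -27.1, 214.8]
tcp_rot: [179.9, 0.1, 89.8]
contact_force: [-0.4, -1.6, -0.2]
width: 85.1
finger_force: 0.0
```

```bash
python3 go.py 538.2 -21.5 168 90
python3 - <<'E'
from h import *
im,d=vision.get_image("wrist");cv2.imwrite("pics/w1.png",im[...,::-1])
im,d=vision.get_image("top");c=cloud("top",d)
p=c[(d>0)&(abs(c[...,2]-171)<6)&(abs(c[...,0]-537)<40)&(abs(c[...,1]-105)<40)]
print(len(p),cv2.minEnclosingCircle(p[:,:2].astype(np.float32)))
E
```

```text
t 4.6167 [537.6 -27.1 214.8] [1.799e+02 1.000e-01 8.980e+01]
shift [ 5.7  0.5 46.8] turn [ 0.01  0.01 -0.05]
384 ((538.51708984375, 103.88655853271484), 22.422866821289062)
```

Request:
{"op": "jog_arm", "data": {"series": [{"dx": 0,"dy": 0,"dz": 10,"ax": 0,"ay": 0,"az": 0,"gripper": 85},{"dx": 0,"dy": 0,"dz": 25,"ax": 0,"ay": 0,"az": 0,"gripper": 85},{"dx": 0,"dy": 0,"dz": 38,"ax": 0,"ay": 0,"az": 0,"gripper": 85},{"dx": 0,"dy": 0,"dz": 44,"ax": 0,"ay": 0,"az": 0,"gripper": 85},{"dx": 0,"dy": 0,"dz": 45,"ax": 0,"ay": 0,"az": 0,"gripper": 85}], "force": 60}}

```text
time: 5.13
position: [537.0, -20.1, 167.5]
tcp_rot: [-179.9, 0.0, 90.2]
contact_force: [-0.2, 0.8, 0.0]
width: 84.7
finger_force: 0.0
```

Request:
{"op": "jog_arm", "data": {"series": [{"dx": 0,"dy": 0,"dz": 0,"ax": 0,"ay": 0,"az": 0,"gripper": 44},{"dx": 0,"dy": 0,"dz": 0,"ax": 0,"ay": 0,"az": 0,"gripper": 35},{"dx": 0,"dy": 0,"dz": 0,"ax": 0,"ay": 0,"az": 0,"gripper": 30},{"dx": 0,"dy": 0,"dz": 0,"ax": 0,"ay": 0,"az": 0,"gripper": 30},{"dx": 0,"dy": 0,"dz": 0,"ax": 0,"ay": 0,"az": 0,"gripper": 30}], "force": 60}}

```text
time: 5.55
position: [538.1, -21.6, 170.3]
tcp_rot: [179.9, -0.0, 90.1]
contact_force: [-2.6, 0.4, 4.4]
width: 42.6
finger_force: 60.2
```

Request:
{"op": "jog_arm", "data": {"series": [{"dx": 0,"dy": 0,"dz": -5,"ax": 0,"ay": 0,"az": 0,"gripper": 30},{"dx": 0,"dy": 0,"dz": -12,"ax": 0,"ay": 0,"az": 0,"gripper": 30},{"dx": 0,"dy": 0,"dz": -18,"ax": 0,"ay": 0,"az": 0,"gripper": 30},{"dx": 0,"dy": 0,"dz": -20,"ax": 0,"ay": 0,"az": 0,"gripper": 30},{"dx": 0,"dy": 0,"dz": -20,"ax": 0,"ay": 0,"az": 0,"gripper": 30}], "force": 60}}

```text
time: 5.97
position: [538.2, -21.7, 190.2]
tcp_rot: [179.9, -0.0, 90.1]
contact_force: [0.1, -0.1, -1.7]
width: 42.1
finger_force: 60.9
```

Request:
{"op": "jog_arm", "data": {"series": [{"dx": 0,"dy": 0,"dz": 0,"ax": 0,"ay": 0,"az": 0,"gripper": 30},{"dx": 0,"dy": 0,"dz": 0,"ax": 0,"ay": 0,"az": 0,"gripper": 30},{"dx": 0,"dy": 0,"dz": 0,"ax": 0,"ay": 0,"az": 0,"gripper": 30}], "force": 60}}

```text
time: 6.22
position: [537.6, -21.7, 189.0]
tcp_rot: [-180.0, 0.0, 90.1]
contact_force: [-0.3, -0.0, -1.7]
width: 41.9
finger_force: 60.9
```

Middle reads 1.7 N, so it is the empty one. I lift it clear over the left tin and carry it to the tray at about (487, 337).

Request:
{"op": "jog_arm", "data": {"series": [{"dx": 0,"dy": 0,"dz": -12,"ax": 0,"ay": 0,"az": 0,"gripper": 30},{"dx": 0,"dy": 0,"dz": -42,"ax": 0,"ay": 0,"az": 0,"gripper": 30},{"dx": 0,"dy": 0,"dz": -75,"ax": 0,"ay": 0,"az": 0,"gripper": 30},{"dx": 0,"dy": 0,"dz": -108,"ax": 0,"ay": 0,"az": 0,"gripper": 30},{"dx": 0,"dy": 0,"dz": -125,"ax": 0,"ay": 0,"az": 0,"gripper": 30}], "force": 60}}

```text
time: 6.63
position: [538.5, -22.1, 319.1]
tcp_rot: [179.7, -0.0, 90.1]
contact_force: [0.0, -0.3, -1.8]
width: 42.3
finger_force: 61.2
```

Request:
{"op": "jog_arm", "data": {"series": [{"dx": 15,"dy": -2,"dz": 0,"ax": 0,"ay": 0,"az": 0,"gripper": 30},{"dx": 45,"dy": -6,"dz": 0,"ax": 0,"ay": 0,"az": 0,"gripper": 30},{"dx": 85,"dy": -12,"dz": 0,"ax": 0,"ay": 0,"az": 0,"gripper": 30},{"dx": 125,"dy": -18,"dz": 0,"ax": 0,"ay": 0,"az": 0,"gripper": 30},{"dx": 165,"dy": -24,"dz": 0,"ax": 0,"ay": 0,"az": 0,"gripper": 30}], "force": 60}}

```text
time: 7.05
position: [512.9, 144.6, 315.4]
tcp_rot: [180.0, -0.0, 90.1]
contact_force: [0.8, -0.1, -2.5]
width: 42.0
finger_force: 61.2
```

Request:
{"op": "jog_arm", "data": {"series": [{"dx": 40,"dy": -6,"dz": 0,"ax": 0,"ay": 0,"az": 0,"gripper": 30},{"dx": 80,"dy": -12,"dz": 0,"ax": 0,"ay": 0,"az": 0,"gripper": 30},{"dx": 120,"dy": -18,"dz": 0,"ax": 0,"ay": 0,"az": 0,"gripper": 30},{"dx": 155,"dy": -22,"dz": 0,"ax": 0,"ay": 0,"az": 0,"gripper": 30},{"dx": 180,"dy": -26,"dz": 0,"ax": 0,"ay": 0,"az": 0,"gripper": 30}], "force": 60}}

```text
time: 7.47
position: [485.5, 327.0, 314.8]
tcp_rot: [-180.0, -0.0, 90.3]
contact_force: [0.6, 0.1, -1.7]
width: 42.3
finger_force: 61.2
```

```bash
python3 go.py 487 338 121 90
```

```text
t 7.4667 [485.5 327.  314.8] [-180.    -0.    90.3]
shift [ 10.8   1.6 193.8] turn [-0.   -0.01  0.06]
```

Request:
{"op": "jog_arm", "data": {"series": [{"dx": 6,"dy": 0,"dz": 15,"ax": 0,"ay": 0,"az": 0,"gripper": 30},{"dx": 14,"dy": 1,"dz": 50,"ax": 0,"ay": 0,"az": 0,"gripper": 30},{"dx": 14,"dy": 1,"dz": 90,"ax": 0,"ay": 0,"az": 0,"gripper": 30},{"dx": 14,"dy": 1,"dz": 125,"ax": 0,"ay": 0,"az": 0,"gripper": 30},{"dx": 14,"dy": 1,"dz": 150,"ax": 0,"ay": 0,"az": 0,"gripper": 30}], "force": 60}}

```text
time: 7.88
position: [487.0, 336.7, 161.7]
tcp_rot: [-179.9, 0.1, 90.1]
contact_force: [0.0, 0.6, -2.1]
width: 42.1
finger_force: 61.2
```

Request:
{"op": "jog_arm", "data": {"series": [{"dx": 0,"dy": 0,"dz": 12,"ax": 0,"ay": 0,"az": 0,"gripper": 30},{"dx": 0,"dy": 0,"dz": 22,"ax": 0,"ay": 0,"az": 0,"gripper": 30},{"dx": 0,"dy": 0,"dz": 31,"ax": 0,"ay": 0,"az": 0,"gripper": 30},{"dx": 0,"dy": 0,"dz": 36,"ax": 0,"ay": 0,"az": 0,"gripper": 30},{"dx": 0,"dy": 0,"dz": 38,"ax": 0,"ay": 0,"az": 0,"gripper": 30}], "force": 60}}

```text
time: 8.3
position: [488.3, 337.5, 126.7]
tcp_rot: [180.0, -0.0, 90.1]
contact_force: [0.1, -0.7, -2.1]
width: 42.1
finger_force: 61.2
```

```bash
python3 go.py 487 338 121 90
python3 - <<'E'
from h import *
im,d=vision.get_image("scene");cv2.imwrite("pics/s1.png",im[...,::-1]);print(state()["contact_force"],state()["position"])
E
```

```text
t 8.3 [488.3 337.5 126.7] [180.   -0.   90.1]
shift [ 0.5 -1.3  5.7] turn [ 0.01 -0.01  0.02]
[-0.05889101 -0.0434224  -2.16267925] [488.27505182 337.46551293 126.66838516]
```

View pics/s1.png

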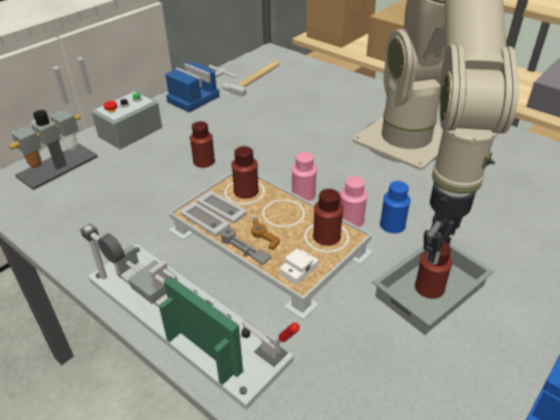

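The scene view shows the empty tin upright inside the tray at (433,270), the left and right tins in their rings at (327,220) and (245,175), and the middle ring free at (283,213). Lower the last few millimetres until it touches.

Request:
{"op": "jog_arm", "data": {"series": [{"dx": 0,"dy": 0,"dz": 2,"ax": 0,"ay": 0,"az": 0,"gripper": 30},{"dx": 0,"dy": 0,"dz": 4,"ax": 0,"ay": 0,"az": 0,"gripper": 30},{"dx": 0,"dy": 0,"dz": 5,"ax": 0,"ay": 0,"az": 0,"gripper": 30},{"dx": 0,"dy": 0,"dz": 6,"ax": 0,"ay": 0,"az": 0,"gripper": 30},{"dx": 0,"dy": 0,"dz": 6,"ax": 0,"ay": 0,"az": 0,"gripper": 30}], "force": 60}}

```text
time: 8.77
position: [488.2, 337.7, 121.3]
tcp_rot: [180.0, -0.1, 90.1]
contact_force: [-2.6, -0.1, 5.3]
width: 42.3
finger_force: 61.8
```

Request:
{"op": "jog_arm", "data": {"series": [{"dx": 0,"dy": 0,"dz": 0,"ax": 0,"ay": 0,"az": 0,"gripper": 60},{"dx": 0,"dy": 0,"dz": 0,"ax": 0,"ay": 0,"az": 0,"gripper": 85},{"dx": 0,"dy": 0,"dz": 0,"ax": 0,"ay": 0,"az": 0,"gripper": 85},{"dx": 0,"dy": 0,"dz": -15,"ax": 0,"ay": 0,"az": 0,"gripper": 85},{"dx": 0,"dy": 0,"dz": -50,"ax": 0,"ay": 0,"az": 0,"gripper": 85}], "force": 60}}

```text
time: 9.18
position: [485.9, 335.8, 166.7]
tcp_rot: [-179.7, 0.3, 90.1]
contact_force: [-0.4, -0.6, -0.3]
width: 85.0
finger_force: 0.0
```

Request:
{"op": "jog_arm", "data": {"series": [{"dx": 0,"dy": 0,"dz": -38,"ax": 0,"ay": 0,"az": 0,"gripper": 85},{"dx": -10,"dy": 0,"dz": -70,"ax": 0,"ay": 0,"az": 0,"gripper": 85},{"dx": -45,"dy": -1,"dz": -75,"ax": 0,"ay": 0,"az": 0,"gripper": 85},{"dx": -85,"dy": -3,"dz": -75,"ax": 0,"ay": 0,"az": 0,"gripper": 85},{"dx": -125,"dy": -4,"dz": -75,"ax": 0,"ay": 0,"az": 0,"gripper": 85}], "force": 60}}

```text
time: 9.6
position: [484.2, 211.3, 246.0]
tcp_rot: [179.9, -0.1, 90.2]
contact_force: [0.3, -0.7, -0.2]
width: 85.4
finger_force: 0.0
```

```bash
python3 go.py 465.5 -372 200 90
python3 - <<'E'
from h import *
im,d=vision.get_image("top");c=cloud("top",d)
p=c[(d>0)&(abs(c[...,2]-122)<6)&(abs(c[...,0]-487)<50)&(abs(c[...,1]-338)<50)]
print(len(p),cv2.minEnclosingCircle(p[:,:2].astype(np.float32)),np.median(p[:,2]))
E
```

```text
t 9.6 [484.2 211.3 246. ] [ 1.799e+02 -1.000e-01  9.020e+01]
shift [-583.2  -20.8   45.4] turn [ 0.02 -0.01  0.04]
0 ((0.0, 0.0), 0.0) nan
  return _methods._mean(a, axis=axis, dtype=dtype,
  ret = ret.dtype.type(ret / rcount)
```

Request:
{"op": "jog_arm", "data": {"series": [{"dx": -40,"dy": -1,"dz": 0,"ax": 0,"ay": 0,"az": 0,"gripper": 85},{"dx": -80,"dy": -3,"dz": 0,"ax": 0,"ay": 0,"az": 0,"gripper": 85},{"dx": -120,"dy": -4,"dz": 0,"ax": 0,"ay": 0,"az": 0,"gripper": 85},{"dx": -160,"dy": -6,"dz": 0,"ax": 0,"ay": 0,"az": 0,"gripper": 85},{"dx": -200,"dy": -7,"dz": 0,"ax": 0,"ay": 0,"az": 0,"gripper": 85}], "force": 60}}

```text
time: 10.07
position: [477.2, 10.3, 245.5]
tcp_rot: [180.0, -0.0, 90.1]
contact_force: [0.4, 0.7, 0.3]
width: 85.1
finger_force: 0.0
```

Request:
{"op": "jog_arm", "data": {"series": [{"dx": -40,"dy": -1,"dz": 0,"ax": 0,"ay": 0,"az": 0,"gripper": 85},{"dx": -80,"dy": -3,"dz": 0,"ax": 0,"ay": 0,"az": 0,"gripper": 85},{"dx": -120,"dy": -4,"dz": 0,"ax": 0,"ay": 0,"az": 0,"gripper": 85},{"dx": -160,"dy": -6,"dz": 0,"ax": 0,"ay": 0,"az": 0,"gripper": 85},{"dx": -200,"dy": -7,"dz": 0,"ax": 0,"ay": 0,"az": 0,"gripper": 85}], "force": 60}}

```text
time: 10.48
position: [470.6, -189.8, 245.7]
tcp_rot: [179.9, -0.0, 90.1]
contact_force: [0.9, 0.4, -0.0]
width: 85.4
finger_force: 0.0
```

Request:
{"op": "jog_arm", "data": {"series": [{"dx": -40,"dy": -1,"dz": 0,"ax": 0,"ay": 0,"az": 0,"gripper": 85},{"dx": -80,"dy": -3,"dz": 0,"ax": 0,"ay": 0,"az": 0,"gripper": 85},{"dx": -120,"dy": -4,"dz": 10,"ax": 0,"ay": 0,"az": 0,"gripper": 85},{"dx": -155,"dy": -5,"dz": 25,"ax": 0,"ay": 0,"az": 0,"gripper": 85},{"dx": -180,"dy": -6,"dz": 45,"ax": 0,"ay": 0,"az": 0,"gripper": 85}], "force": 60}}

```text
time: 10.9
position: [465.1, -371.7, 200.7]
tcp_rot: [179.9, 0.1, 90.0]
contact_force: [0.7, 0.8, 0.5]
width: 85.0
finger_force: 0.0
```

```bash
python3 - <<'E'
from h import *
im,d=vision.get_image("top");c=cloud("top",d)
p=c[(d>0)&(abs(c[...,2]-122)<6)&(abs(c[...,0]-487)<50)&(abs(c[...,1]-338)<50)]
print(len(p),cv2.minEnclosingCircle(p[:,:2].astype(np.float32)),np.median(p[:,2]))
im,d=vision.get_image("wrist");cv2.imwrite("pics/w2.png",im[...,::-1])
c=cloud("wrist",d)
p=c[(d>0)&(abs(c[...,2]-119)<5)&(abs(c[...,0]-466)<60)&(abs(c[...,1]+372)<60)]
print(len(p),cv2.minEnclosingCircle(p[:,:2].astype(np.float32)) if len(p) else 0)
E
python3 go.py 466 -372 116 90
```

```text
347 ((488.16302490234375, 337.1626892089844), 22.646121978759766) 121.87171895799395
4119 ((465.3929443359375, -370.2850036621094), 23.031509399414062)
t 11.0 [ 462.3 -371.6  197.2] [-179.7    0.    89.8]
shift [-0.4  4.1 81.2] turn [-0.06  0.01 -0.05]
```

View pics/w2.png

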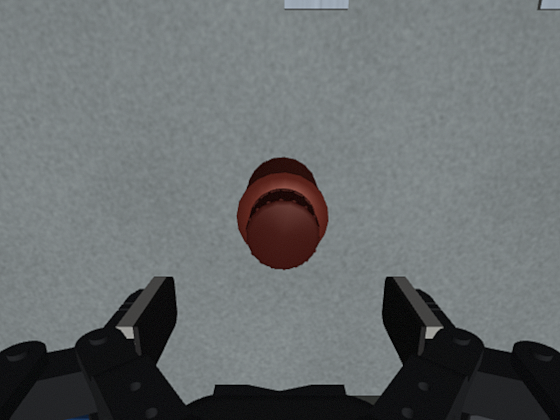

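The wrist view shows the dark red spare cap at (283,233), centred between the fingers at (150,310) and (415,310). The tray tin stands at (488,337) with its cap top at z ≈ 122. Descend and grip.

Request:
{"op": "jog_arm", "data": {"series": [{"dx": 0,"dy": 1,"dz": 20,"ax": 0,"ay": 0,"az": 0,"gripper": 85},{"dx": 0,"dy": 1,"dz": 45,"ax": 0,"ay": 0,"az": 0,"gripper": 85},{"dx": 0,"dy": 1,"dz": 65,"ax": 0,"ay": 0,"az": 0,"gripper": 85},{"dx": 0,"dy": 1,"dz": 78,"ax": 0,"ay": 0,"az": 0,"gripper": 85},{"dx": 0,"dy": 1,"dz": 82,"ax": 0,"ay": 0,"az": 0,"gripper": 85}], "force": 60}}

```text
time: 11.42
position: [466.2, -366.6, 116.6]
tcp_rot: [-179.9, -0.1, 90.2]
contact_force: [-0.8, -0.9, 0.8]
width: 84.8
finger_force: 0.0
```

Request:
{"op": "jog_arm", "data": {"series": [{"dx": 0,"dy": 0,"dz": 0,"ax": 0,"ay": 0,"az": 0,"gripper": 44},{"dx": 0,"dy": 0,"dz": 0,"ax": 0,"ay": 0,"az": 0,"gripper": 35},{"dx": 0,"dy": 0,"dz": 0,"ax": 0,"ay": 0,"az": 0,"gripper": 30},{"dx": 0,"dy": 0,"dz": 0,"ax": 0,"ay": 0,"az": 0,"gripper": 30},{"dx": 0,"dy": 0,"dz": 0,"ax": 0,"ay": 0,"az": 0,"gripper": 30}], "force": 60}}

```text
time: 11.83
position: [466.7, -368.6, 119.9]
tcp_rot: [179.9, 0.1, 90.1]
contact_force: [-2.7, 0.6, 6.6]
width: 42.5
finger_force: 59.9
```

Request:
{"op": "jog_arm", "data": {"series": [{"dx": 0,"dy": 0,"dz": -8,"ax": 0,"ay": 0,"az": 0,"gripper": 30},{"dx": 0,"dy": 0,"dz": -30,"ax": 0,"ay": 0,"az": 0,"gripper": 30},{"dx": 0,"dy": 0,"dz": -60,"ax": 0,"ay": 0,"az": 0,"gripper": 30},{"dx": 0,"dy": 0,"dz": -90,"ax": 0,"ay": 0,"az": 0,"gripper": 30},{"dx": 0,"dy": 0,"dz": -120,"ax": 0,"ay": 0,"az": 0,"gripper": 30}], "force": 80}}

```text
time: 12.25
position: [465.9, -367.4, 239.7]
tcp_rot: [-180.0, -0.0, 90.1]
contact_force: [1.5, -0.3, -5.6]
width: 41.5
finger_force: 82.7
```

Request:
{"op": "jog_arm", "data": {"series": [{"dx": 10,"dy": 3,"dz": -28,"ax": 0,"ay": 0,"az": 0,"gripper": 30},{"dx": 30,"dy": 7,"dz": -52,"ax": 0,"ay": 0,"az": 0,"gripper": 30},{"dx": 56,"dy": 13,"dz": -70,"ax": 0,"ay": 0,"az": 0,"gripper": 30},{"dx": 86,"dy": 19,"dz": -80,"ax": 0,"ay": 0,"az": 0,"gripper": 30},{"dx": 116,"dy": 25,"dz": -80,"ax": 0,"ay": 0,"az": 0,"gripper": 30}], "force": 80}}

```text
time: 12.67
position: [491.4, -251.5, 320.9]
tcp_rot: [179.8, 0.0, 90.0]
contact_force: [2.1, 1.0, -6.6]
width: 41.8
finger_force: 83.1
```

Request:
{"op": "jog_arm", "data": {"series": [{"dx": 30,"dy": 6,"dz": 0,"ax": 0,"ay": 0,"az": 0,"gripper": 30},{"dx": 60,"dy": 12,"dz": 0,"ax": 0,"ay": 0,"az": 0,"gripper": 30},{"dx": 92,"dy": 19,"dz": 0,"ax": 0,"ay": 0,"az": 0,"gripper": 30},{"dx": 124,"dy": 25,"dz": 0,"ax": 0,"ay": 0,"az": 0,"gripper": 30},{"dx": 156,"dy": 32,"dz": 0,"ax": 0,"ay": 0,"az": 0,"gripper": 30}], "force": 80}}

```text
time: 13.08
position: [522.3, -94.4, 318.6]
tcp_rot: [-180.0, -0.0, 90.1]
contact_force: [1.7, -1.0, -7.2]
width: 41.5
finger_force: 82.9
```

Request:
{"op": "jog_arm", "data": {"series": [{"dx": 28,"dy": 6,"dz": 0,"ax": 0,"ay": 0,"az": 0,"gripper": 30},{"dx": 50,"dy": 10,"dz": 0,"ax": 0,"ay": 0,"az": 0,"gripper": 30},{"dx": 66,"dy": 13,"dz": 0,"ax": 0,"ay": 0,"az": 0,"gripper": 30},{"dx": 74,"dy": 15,"dz": 0,"ax": 0,"ay": 0,"az": 0,"gripper": 30},{"dx": 76,"dy": 15,"dz": 0,"ax": 0,"ay": 0,"az": 0,"gripper": 30}], "force": 80}}

```text
time: 13.5
position: [537.7, -18.1, 318.1]
tcp_rot: [-180.0, -0.0, 90.2]
contact_force: [-0.9, -0.7, -5.8]
width: 41.7
finger_force: 82.9
```

```bash
python3 go.py 538 -19.5 172 90
python3 - <<'E'
from h import *
im,d=vision.get_image("scene");cv2.imwrite("pics/s2.png",im[...,::-1]);print(state()["position"],state()["width"])
E
```

```text
t 13.5 [537.7 -18.1 318.1] [-180.    -0.    90.2]
shift [ -1.4   0.4 146.1] turn [-0.01 -0.    0.05]
[537.54420875 -19.3231848  318.21505537] 41.46746877210117
```

View pics/s2.png

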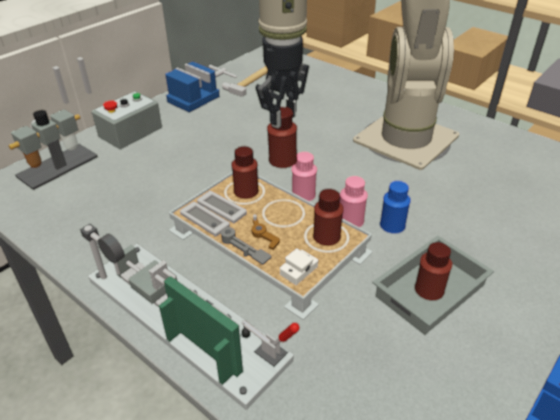

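The scene view shows the spare held upright at (283,140) above the middle ring at (283,213), the tray tin upright at (433,272), and the right and left tins standing undisturbed. Lower it: about 146 mm in total.

Request:
{"op": "jog_arm", "data": {"series": [{"dx": 0,"dy": 0,"dz": 10,"ax": 0,"ay": 0,"az": 0,"gripper": 30},{"dx": 0,"dy": 0,"dz": 38,"ax": 0,"ay": 0,"az": 0,"gripper": 30},{"dx": 0,"dy": 0,"dz": 70,"ax": 0,"ay": 0,"az": 0,"gripper": 30},{"dx": 0,"dy": 0,"dz": 98,"ax": 0,"ay": 0,"az": 0,"gripper": 30},{"dx": 0,"dy": 0,"dz": 115,"ax": 0,"ay": 0,"az": 0,"gripper": 30}], "force": 80}}

```text
time: 13.97
position: [535.8, -21.6, 199.8]
tcp_rot: [-179.8, 0.1, 90.0]
contact_force: [-0.1, 0.3, -6.5]
width: 41.5
finger_force: 82.7
```

Request:
{"op": "jog_arm", "data": {"series": [{"dx": 0,"dy": 0,"dz": 7,"ax": 0,"ay": 0,"az": 0,"gripper": 30},{"dx": 0,"dy": 0,"dz": 13,"ax": 0,"ay": 0,"az": 0,"gripper": 30},{"dx": 0,"dy": 0,"dz": 19,"ax": 0,"ay": 0,"az": 0,"gripper": 30},{"dx": 0,"dy": 0,"dz": 23,"ax": 0,"ay": 0,"az": 0,"gripper": 30},{"dx": 0,"dy": 0,"dz": 25,"ax": 0,"ay": 0,"az": 0,"gripper": 30}], "force": 80}}

```text
time: 14.38
position: [538.0, -19.9, 178.5]
tcp_rot: [180.0, -0.0, 90.1]
contact_force: [-0.2, 0.6, -6.1]
width: 42.1
finger_force: 82.7
```

```bash
python3 go.py 538 -19.5 172 90; python3 -c "
from bench import state;print(state()['contact_force'])"
```

```text
t 14.3833 [538.  -19.9 178.5] [180.   -0.   90.1]
shift [ 0.4 -0.   6.5] turn [ 0.01 -0.    0.02]
[-0.24883378  0.55430144 -6.11591709]
```

Request:
{"op": "jog_arm", "data": {"series": [{"dx": 0,"dy": 0,"dz": 2,"ax": 0,"ay": 0,"az": 0,"gripper": 30},{"dx": 0,"dy": 0,"dz": 4,"ax": 0,"ay": 0,"az": 0,"gripper": 30},{"dx": 0,"dy": 0,"dz": 5,"ax": 0,"ay": 0,"az": 0,"gripper": 30},{"dx": 0,"dy": 0,"dz": 6,"ax": 0,"ay": 0,"az": 0,"gripper": 30},{"dx": 0,"dy": 0,"dz": 7,"ax": 0,"ay": 0,"az": 0,"gripper": 30}], "force": 80}}

```text
time: 14.8
position: [538.0, -19.7, 172.0]
tcp_rot: [180.0, -0.0, 90.1]
contact_force: [-6.9, 0.0, 11.1]
width: 41.2
finger_force: 85.0
```

Request:
{"op": "jog_arm", "data": {"series": [{"dx": 0,"dy": 0,"dz": 0,"ax": 0,"ay": 0,"az": 0,"gripper": 30},{"dx": 0,"dy": 0,"dz": 0,"ax": 0,"ay": 0,"az": 0,"gripper": 30}], "force": 80}}

```text
time: 14.97
position: [538.0, -19.7, 172.1]
tcp_rot: [180.0, -0.0, 90.1]
contact_force: [-4.2, 0.7, 5.3]
width: 41.5
finger_force: 84.1
```

Request:
{"op": "jog_arm", "data": {"series": [{"dx": 0,"dy": 0,"dz": 0,"ax": 0,"ay": 0,"az": 0,"gripper": 60},{"dx": 0,"dy": 0,"dz": 0,"ax": 0,"ay": 0,"az": 0,"gripper": 85},{"dx": 0,"dy": 0,"dz": 0,"ax": 0,"ay": 0,"az": 0,"gripper": 85},{"dx": 0,"dy": 0,"dz": -15,"ax": 0,"ay": 0,"az": 0,"gripper": 85},{"dx": 0,"dy": 0,"dz": -50,"ax": 0,"ay": 0,"az": 0,"gripper": 85}], "force": 60}}

```text
time: 15.38
position: [535.9, -19.5, 218.5]
tcp_rot: [-179.7, 0.1, 90.1]
contact_force: [0.6, 1.0, -0.3]
width: 84.9
finger_force: 0.0
```

Request:
{"op": "jog_arm", "data": {"series": [{"dx": 0,"dy": 0,"dz": -30,"ax": 0,"ay": 0,"az": 0,"gripper": 85},{"dx": -30,"dy": -10,"dz": -45,"ax": 0,"ay": 0,"az": 0,"gripper": 85},{"dx": -65,"dy": -25,"dz": -50,"ax": 0,"ay": 0,"az": 0,"gripper": 85},{"dx": -105,"dy": -35,"dz": -50,"ax": 0,"ay": 0,"az": 0,"gripper": 85},{"dx": -145,"dy": -40,"dz": -50,"ax": 0,"ay": 0,"az": 0,"gripper": 85}], "force": 60}}

```text
time: 15.8
position: [497.4, -166.3, 272.3]
tcp_rot: [179.9, -0.1, 90.2]
contact_force: [1.1, -0.2, -0.4]
width: 85.2
finger_force: 0.0
```

Request:
{"op": "jog_arm", "data": {"series": [{"dx": -35,"dy": -10,"dz": 0,"ax": 0,"ay": 0,"az": 0,"gripper": 85},{"dx": -70,"dy": -20,"dz": 0,"ax": 0,"ay": 0,"az": 0,"gripper": 85},{"dx": -105,"dy": -30,"dz": 0,"ax": 0,"ay": 0,"az": 0,"gripper": 85},{"dx": -130,"dy": -40,"dz": 0,"ax": 0,"ay": 0,"az": 0,"gripper": 85},{"dx": -140,"dy": -40,"dz": 0,"ax": 0,"ay": 0,"az": 0,"gripper": 85}], "force": 60}}

```text
time: 16.22
position: [455.6, -309.6, 271.9]
tcp_rot: [180.0, 0.1, 89.8]
contact_force: [-0.0, -0.6, 0.6]
width: 85.1
finger_force: 0.0
```

Run:
```python
from h import *
im,d=vision.get_image("top");c=cloud("top",d);cv2.imwrite("pics/top2.png",im[...,::-1])
for n,x,y,z in [("L",539,104.5,171),("M",538,-20.7,171),("R",537.4,-145.8,171),("tray",488,337,122)]:
    p=c[(d>0)&(abs(c[...,2]-z)<6)&(np.hypot(c[...,0]-x,c[...,1]-y)<45)]
    print(n,len(p),cv2.minEnclosingCircle(p[:,:2].astype(np.float32)) if len(p) else 0, np.median(p[:,2]))
print(state()["position"],state()["contact_force"])
```

```text
L 377 ((538.4039306640625, 103.74817657470703), 22.49524688720703) 171.132298854228
M 383 ((536.5938720703125, -24.914562225341797), 22.192461013793945) 171.0563233534574
R 397 ((534.686767578125, -143.3939666748047), 22.538118362426758) 171.10645939510664
tray 344 ((488.326171875, 336.7488098144531), 22.73353385925293) 121.85364350852029
[ 456.46511529 -309.46985536  271.75779418] [-1.1311247  -0.17016963 -0.23527888]
```

View pics/top2.png

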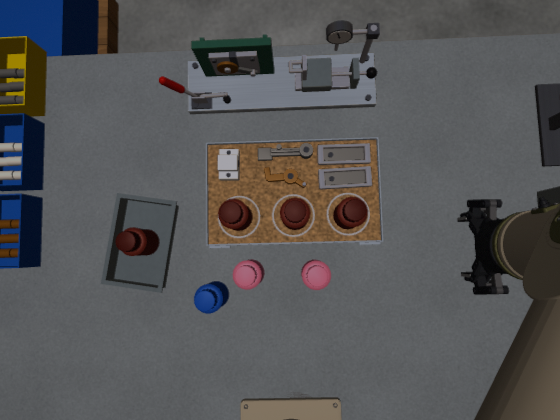

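The final top view shows all three ring positions filled by upright tins at (236,212), (295,212) and (351,212), each within 5 mm of its ring centre. The empty stands in the tray at (135,241), and the latch parts are undisturbed. Hand in.

```bash
python3 -c "
from bench import robot;print(robot.hand_in())"
```

```text
the job is handed in; nothing more can be done
None
```

The middle tin was the empty one (1.7 N when lifted) and now stands upright in the tray, the spare stands in the middle ring, and the left and right tins are in their own rings; I handed the job in at about 16 s, with no verdict returned.

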